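Lay the carving gouges in the bench rest in order of width

TASK

Lay the four carving gouges in the notched rest in order of width, one to a notch, with the widest in the notch beside the mallet and the narrowest in the notch beside the carved head. Each handle must be seated down in its V-notch with the blade lying on the far corked sill, level, straight and hollow side up. Leave the mallet and the carved head where they are.

Things in the scene. Friction and masses are not known exactly. Their poses are not given: they have to be found in the camera images.
- gouge_6mm: carving gouge, narrowest: steel blade 6 mm wide, a slim rod, hollow side up; 26 mm octagonal pale handle 110 mm long; 180 mm, 0.13 kg. Starts level. Origin: underside of the handle, below its grip point (balance 1 to 18 mm behind), 75 mm from the butt, 105 mm from the edge. x along the tool to the edge, z up; handle axis 13 mm above the origin, blade's underside 7 mm
- gouge_14mm: carving gouge, second narrowest: steel blade 14 mm wide, half as wide as the handle, hollow side up; 26 mm octagonal pale handle 110 mm long; 180 mm, 0.13 kg. Starts level. Origin: underside of the handle, below its grip point (balance 1 to 18 mm behind), 75 mm from the butt, 105 mm from the edge. x along the tool to the edge, z up; handle axis 13 mm above the origin, blade's underside 7 mm
- gouge_24mm: carving gouge, second widest: steel blade 24 mm wide, about as wide as the handle, hollow side up; 26 mm octagonal pale handle 110 mm long; 180 mm, 0.13 kg. Starts level. Origin: underside of the handle, below its grip point (balance 1 to 18 mm behind), 75 mm from the butt, 105 mm from the edge. x along the tool to the edge, z up; handle axis 13 mm above the origin, blade's underside 7 mm
- gouge_38mm: carving gouge, widest: steel blade 38 mm wide, much wider than the handle, hollow side up; 26 mm octagonal pale handle 110 mm long; 180 mm, 0.13 kg. Starts level. Origin: underside of the handle, below its grip point (balance 1 to 18 mm behind), 75 mm from the butt, 105 mm from the edge. x along the tool to the edge, z up; handle axis 13 mm above the origin, blade's underside 7 mm
- gouge_rest: fixed rest, 186 x 342 mm: two rails along y on a 12 mm board. Handle rail (28 mm thick, 50 high): 4 V-notches, 53 wide at the top, at y = 112.5, 37.5, -37.5, -112.5. Corked blade sill 36 high at x = 133, dividers to 52. Origin: bench, under the handle rail; x to the sill, away from the robot, z up. A seated gouge is level along x, origin at x = 46, z = 29
- mallet: carver's mallet lying beside one end of the rest (either end, by the start): round dark head about 85 mm thick, pale handle, 290 mm long. Origin: on the bench, about where handle and head meet; its y in the rest's frame tells the end
- carving: pale carved wooden head on a foot, 190 mm tall, 115 x 86 mm, standing loose beside the other end of the rest. Origin: centre of its underside, z up

How it is judged:
At the end, for the whole second after the job is handed in: From the mallet's end the notches hold the 38, 24, 14 and 6 mm gouges, at rest: 12 mm across, 25 mm along, 7 mm in height, straight to 0.13 rad, hollow side up to 0.2 rad, edge away from the handle rail; mallet and carved head within 30 mm of their start, the head upright (((y of mallet in the frame of gouge_rest above 0 m and y of gouge_6mm in the frame of gouge_rest between -0.1245 and -0.1005 m and y of gouge_14mm in the frame of gouge_rest between -0.0495 and -0.0255 m and y of gouge_24mm in the frame of gouge_rest between 0.0255 and 0.0495 m and y of gouge_38mm in the frame of gouge_rest between 0.1005 and 0.1245 m) or (y of mallet in the frame of gouge_rest below 0 m and y of gouge_6mm in the frame of gouge_rest between 0.1005 and 0.1245 m and y of gouge_14mm in the frame of gouge_rest between 0.0255 and 0.0495 m and y of gouge_24mm in the frame of gouge_rest between -0.0495 and -0.0255 m and y of gouge_38mm in the frame of gouge_rest between -0.1245 and -0.1005 m)) and x of gouge_6mm in the frame of gouge_rest between 0.021 and 0.071 m and z of gouge_6mm in the frame of gouge_rest between 0.022 and 0.036 m and x of gouge_rest in the frame of gouge_6mm below -0.01 m and angle between the x axis of each of gouge_6mm, gouge_14mm, gouge_24mm, gouge_38mm and the x axis of gouge_rest, either way round below 0.13 rad and angle between each of gouge_6mm, gouge_14mm, gouge_24mm, gouge_38mm's own z axis and vertical below 0.2 rad and linear speed of each of gouge_6mm, gouge_14mm, gouge_24mm, gouge_38mm below 0.02 m/s and x of gouge_14mm in the frame of gouge_rest between 0.021 and 0.071 m and z of gouge_14mm in the frame of gouge_rest between 0.022 and 0.036 m and x of gouge_rest in the frame of gouge_14mm below -0.01 m and x of gouge_24mm in the frame of gouge_rest between 0.021 and 0.071 m and z of gouge_24mm in the frame of gouge_rest between 0.022 and 0.036 m and x of gouge_rest in the frame of gouge_24mm below -0.01 m and x of gouge_38mm in the frame of gouge_rest between 0.021 and 0.071 m and z of gouge_38mm in the frame of gouge_rest between 0.022 and 0.036 m and x of gouge_rest in the frame of gouge_38mm below -0.01 m and distance of each of carving, mallet from where it was at the start of the episode below 0.03 m and angle between carving's own z axis and vertical below 0.15 rad); the robot touches nothing.
It fails at once if the carved head is knocked over or pushed away (angle between carving's own z axis and vertical above 0.35 rad or distance of carving from where it was at the start of the episode above 0.05 m).
It fails at once if the mallet is pushed away (distance of mallet from where it was at the start of the episode above 0.05 m).
It also fails if it takes over 106 s, if anything falls off the work surface, if the arm or the gripper's body presses on something with over 40 N, if the wrist force passes 120 N, or if a joint passes its speed limit or range.

ROBOT

A 6-joint arm with a two-finger parallel gripper is mounted at the origin on a cart in front of the work surface, level with it; the furniture and walls round the work are solid. World frame = base frame: x ahead of the robot, y to its left, z up, the work surface at z = 0. Lengths are in m, angles in rad, forces in N, time in s.
With the tool pointing down it reaches from about 0.35 to 0.975 m from the base axis. Payload 7.1 kg.
Tool frame: the origin (TCP) lies midway between the tips of the shut fingers; the grasp point (between the pads) lies 19 mm behind it; z points along the fingers, y is the line along which they close (so a half turn about z gives the same grasp; the last joint's range is limited). The gripper opens to 88 mm and grips with 3 to 60 N. Pads are 20 mm wide; open, the fingers measure 115 mm over their backs; the gripper's body (75 mm by 178 mm) begins 61 mm behind the grasp point.
Start: joints at [-1.355, 0.423, 1.63, -0, 1.089, -0.019], TCP at [0.145, -0.608, 0.223] pointing down, gripper open.
Joint ranges: [-3, 3], [-0.9, 2.11], [0.09, 2.58], [-1.31, 4.45], [0.11, 2.69], [-2.54, 2.54]. Speed limits (rad/s): [2.39, 2.39, 3.01, 3.14, 3.14, 3.14].

INTERFACE

Orientations are given as a unit quaternion [w, x, y, z].
In Python, from station import move_pose, movel, movej, command_gripper, wait, inverse_kinematics, read_camera, camera_info, MotionError, job_done, get_time, get_joint_pos, get_qvel, get_effort, get_tcp_pos, get_ee_rot, get_ft_force, get_ft_torque, get_grip_width, get_finger_force gives the robot as it stands. Calls block until the motion is done:
- move_pose(position, orientation): joint-space move of the TCP to a pose.
- movel(position, frame=None, v=0.15, until_force=None): straight line of the TCP; frame=None keeps the orientation; v is the mean speed in m/s. With until_force (N) it stops when the force on the tool has changed by that much, and returns True; else False.
- movej(angles): joint-space move.
- command_gripper(opening): opening from 0.0 (shut) to 1.0 (fully open); the grip force is fixed at half the most; returns when the fingers have stopped.
- wait(seconds).
- inverse_kinematics(position, orientation): joint angles nearest the present ones, or None.
- read_camera(name): name is "scene" or "side" or "wrist"; returns the picture (400x640x3 uint8, red, green, blue); there is no depth.
- camera_info(name): a dict with "intrinsics" (3x3 intrinsics, pixels), "dist" ([k1, k2, p1, p2, k3] as OpenCV has them; the pictures are not rectified), "T" (4x4, takes a point from camera to world coordinates); the wrist camera has in their place "tool_from_camera" (4x4, takes a point from camera to tool coordinates, whose origin is the TCP and whose axes are the flange's). Camera axes: x right, y up, looking along -z (the intrinsics and any distortion apply to the point x, -y, -z); pixel columns grow to the right and rows downward; lengths in m; the calibration is good to about 2 mm. A picture is of the moment at which its call begins: read the wrist's pose just before it. camera_info takes no time and is no camera call.
A pose or a line that the arm cannot do raises MotionError and nothing moves.
- job_done(): hands the job in; it is judged then, once.
Readings, each from a call of its own:
- get_time(): time.
- get_joint_pos(): joint angles.
- get_qvel(): joint speeds.
- get_effort(): joint torques, N m.
- get_tcp_pos(): TCP position.
- get_ee_rot(): TCP orientation.
- get_ft_force(): force on the tool from outside, world axes, zero at the start.
- get_ft_torque(): the same for the moment, N m.
- get_grip_width(): opening from 0.0 (shut) to 1.0 (fully open).
- get_finger_force(): force on a finger pad.
Only numpy, scipy, OpenCV 4.12 (cv2) and the standard library are available. Lean on these libraries where they do the work, as an engineer would, in place of code of your own. Each camera call takes 0.05 s, during which the arm holds its last target. There are 200 camera calls.

## Working session

There is one attempt and no reset: what is moved stays moved. The work goes in short steps, each a Python script; the robot and the scene stay as the last script left them, time stands still between calls to the robot, and variables do not carry over. Pictures are saved under pics/ and viewed, at most 14 in all, crops included, and the job is handed in when it is done.

```bash
ls; mkdir -p pics; python3 - <<'E'
from station import *
import cv2, numpy as np
for n in ["scene","side"]:
    cv2.imwrite(f"pics/{n}0.png", read_camera(n)[:,:,::-1])
np.set_printoptions(precision=4,suppress=True)
for n in ["scene","side","wrist"]: print(n,camera_info(n))
print(get_tcp_pos(),get_ee_rot(),get_time())
E
```

```text
pics
scene {'intrinsics': array([[444.7195,   0.    , 315.6637],
       [  0.    , 444.7195, 201.0616],
       [  0.    ,   0.    ,   1.    ]]), 'dist': array([-0.0323,  0.    ,  0.    ,  0.    ,  0.    ]), 'T': array([[-0.8785,  0.3009, -0.3712,  0.2   ],
       [-0.4778, -0.5452,  0.6888,  0.798 ],
       [ 0.0049,  0.7824,  0.6227,  0.6779],
       [ 0.    ,  0.    ,  0.    ,  1.    ]])}
side {'intrinsics': array([[429.4203,   0.    , 319.4137],
       [  0.    , 429.4203, 197.2555],
       [  0.    ,   0.    ,   1.    ]]), 'dist': array([-0.0218,  0.    ,  0.    ,  0.    ,  0.    ]), 'T': array([[-0.9787,  0.1155, -0.17  ,  0.3619],
       [-0.2041, -0.4521,  0.8683,  1.1017],
       [ 0.0235,  0.8845,  0.466 ,  0.6078],
       [ 0.    ,  0.    ,  0.    ,  1.    ]])}
wrist {'intrinsics': array([[323.2896,   0.    , 318.4365],
       [  0.    , 323.2896, 205.1921],
       [  0.    ,   0.    ,   1.    ]]), 'dist': array([-0.0281,  0.    ,  0.    ,  0.    ,  0.    ]), 'tool_from_camera': array([[ 0.0009,  0.9612,  0.2759,  0.0744],
       [ 1.    , -0.0008, -0.0005,  0.0008],
       [-0.0002,  0.2759, -0.9612, -0.1624],
       [ 0.    ,  0.    ,  0.    ,  1.    ]])}
[ 0.1453 -0.6074  0.222 ] [-0.0007  0.9931  0.1171 -0.0001] 0.1
```

View pics/scene0.png

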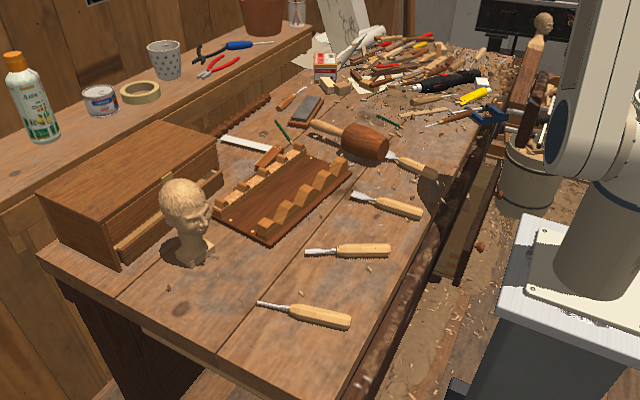

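View pics/side0.png

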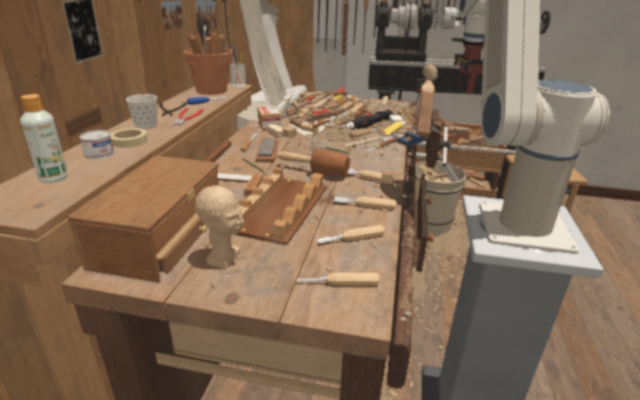

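The scene picture shows gouges at about (303,315), (347,251), (388,206) and (410,164). The head is at (187,220), the mallet at (365,140) and the rest at (283,195). I'll localise these roughly, then look from the wrist.

```bash
cat > h.py <<'E'
from station import *
import cv2, numpy as np
from scipy.spatial.transform import Rotation as R
np.set_printoptions(precision=4,suppress=True)
def cam(n):
    i=camera_info(n)
    if n!="wrist": return i["intrinsics"],i["dist"],i["T"]
    q=np.array(get_ee_rot()); T=np.eye(4); T[:3,:3]=R.from_quat(q[[1,2,3,0]]).as_matrix(); T[:3,3]=get_tcp_pos()
    return i["intrinsics"],i["dist"],T@i["tool_from_camera"]
def pix2w(c,px,z):
    K,d,T=c; p=cv2.undistortPoints(np.float64(px).reshape(-1,1,2),K,d)[:,0]
    r=np.c_[p[:,0],-p[:,1],-np.ones(len(p))]@T[:3,:3].T
    return T[:3,3]+r*((z-T[2,3])/r[:,2])[:,None]
def w2pix(c,P):
    K,d,T=c; p=(np.atleast_2d(P)-T[:3,3])@T[:3,:3]; p=p*[1,-1,-1]
    return cv2.projectPoints(p,np.zeros(3),np.zeros(3),K,d)[0][:,0]
def down(yaw): # tool z down, tool x axis at heading yaw in world
    q=(R.from_euler('z',yaw)*R.from_euler('x',np.pi)).as_quat(); return [q[3],q[0],q[1],q[2]]
E
python3 - <<'E'
from h import *
c=cam("scene")
names=["g1edge","g1butt","g2edge","g2butt","g3edge","g3butt","g4edge","g4butt","mallethead","carv"]
for n,p in zip(names,pix2w(c,[(257,304),(350,322),(306,253),(390,250),(352,195),(422,214),(388,153),(435,172),(365,140),(190,255)],0.013)): print(n,p)
print(pix2w(c,[(271,245),(349,164),(215,203)],0.012))
E
```

```text
g1edge [0.5449 0.3856 0.013 ]
g1butt [0.3759 0.3388 0.013 ]
g2edge [0.5306 0.2257 0.013 ]
g2butt [0.3793 0.1325 0.013 ]
g3edge [ 0.5299 -0.0013  0.013 ]
g3butt [ 0.3568 -0.0145  0.013 ]
g4edge [ 0.5226 -0.2238  0.013 ]
g4butt [ 0.3803 -0.1968  0.013 ]
mallethead [ 0.6069 -0.2573  0.013 ]
carv [0.7394 0.3478 0.013 ]
[[ 0.6084  0.2401  0.012 ]
 [ 0.5949 -0.1225  0.012 ]
 [ 0.8041  0.1843  0.012 ]]
```

```bash
python3 - <<'E'
from h import *
import pickle
for nm,p in [("a",(0.58,0.2,0.3)),("b",(0.58,-0.05,0.3))]:
    move_pose(p,down(0)); wait(0.2)
    c=cam("wrist"); im=read_camera("wrist")
    pickle.dump(c,open(f"pics/{nm}.pkl","wb")); cv2.imwrite(f"pics/w{nm}.png",im[:,:,::-1])
    print(c[2],get_time(),get_joint_pos())
E
```

```text
[[ 0.0003  0.9612  0.2759  0.6548]
 [-1.      0.0003  0.0001  0.1984]
 [ 0.     -0.2759  0.9612  0.4623]
 [ 0.      0.      0.      1.    ]] 3.5667 [ 0.3121  0.3301  1.5824 -0.      1.2292  1.8834]
[[ 0.0028  0.9612  0.2759  0.6548]
 [-1.      0.0027  0.0006 -0.0497]
 [-0.0002 -0.2759  0.9612  0.4623]
 [ 0.      0.      0.      1.    ]] 4.8 [-0.1044  0.2806  1.6515  0.0001  1.2096  1.4646]
```

View pics/wa.png

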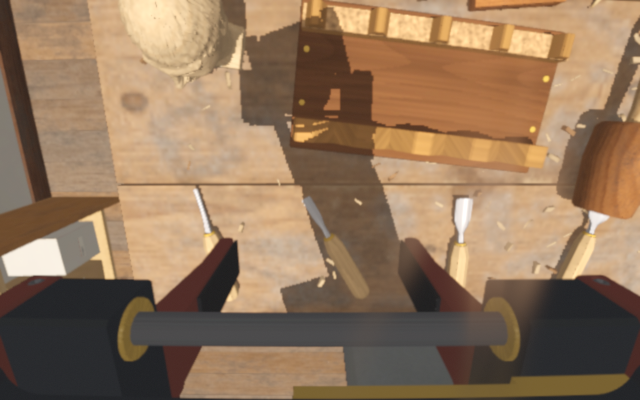

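View pics/wb.png

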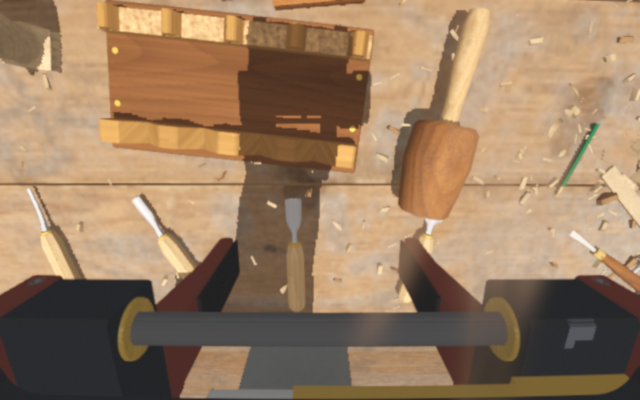

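Wrist views: the narrowest is at left (200,210), then the 14 mm (315,215) and a ~24 mm blade (462,215). The fourth is by the mallet (600,220), with its blade partly hidden. The rest is slightly yawed, with the head at +y and the mallet at -y. Next, closer views for the gouges.

```bash
python3 - <<'E'
from h import *
import pickle
for nm,p in [("d",(0.45,-0.16,0.25)),("c",(0.45,0.24,0.25))]:
    move_pose(p,down(0)); wait(0.2)
    c=cam("wrist"); im=read_camera("wrist")
    pickle.dump(c,open(f"pics/{nm}.pkl","wb")); cv2.imwrite(f"pics/w{nm}.png",im[:,:,::-1])
    print(c[2][:3,3],get_time())
E
```

```text
[ 0.5259 -0.1605  0.4129] 5.7917
[0.525  0.2379 0.4125] 7.525
```

View pics/wc.png

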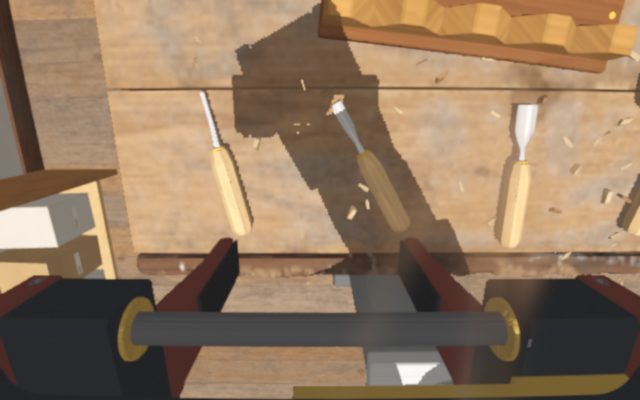

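View pics/wd.png

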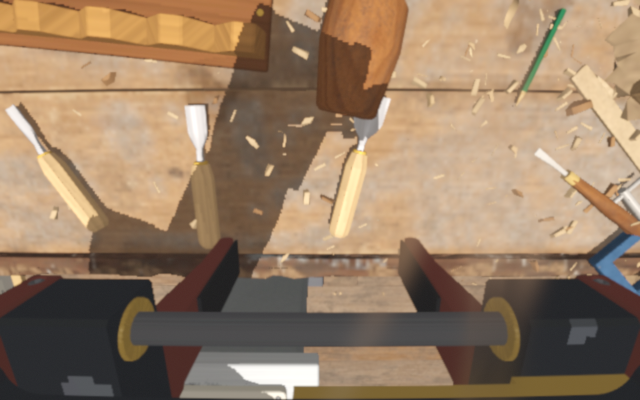

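g4 (blade tip corner at (388,98), flared) is the 38 mm, so from +y to −y the gouges are 6, 14, 24 and 38. Now the rest: an enlarged crop for tooth corners.

```bash
python3 - <<'E'
import cv2, numpy as np
a=cv2.imread("pics/wa.png")[100:180,280:560]; b=cv2.imread("pics/wb.png")[100:180,90:370]
d=cv2.imread("pics/wa.png")[0:70,290:580]
f=lambda i:cv2.resize(i,(800,int(i.shape[0]*800/i.shape[1])),interpolation=cv2.INTER_CUBIC)
cv2.imwrite("pics/crop.png",np.vstack([f(a),np.zeros((10,800,3),np.uint8)]+[f(d)]))
E
```

```text
(no output)
```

View pics/crop.png

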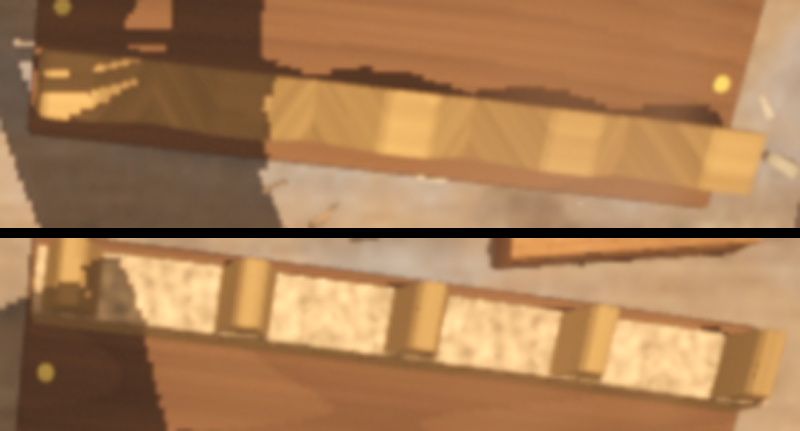

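Tooth corners found in the crop: centre tooth at (387–440, 91–159), the −75 tooth at (540–608, 108–179). Fit the rest pose and compute gouge poses.

```bash
cat > meas.py <<'E'
from h import *
import pickle
from scipy.optimize import least_squares
C={k:pickle.load(open(f"pics/{k}.pkl","rb")) for k in "abcd"}
s=280/800
P=np.array([(390,91),(442,95),(380,154),(432,159),(555,108),(608,115),(540,172),(594,179),(712,127),(703,188)])*s+[280,100]
M=np.array([(14,11),(14,-11),(-14,11),(-14,-11),(14,-64),(14,-86),(-14,-64),(-14,-86),(14,-139),(-14,-139)])/1e3
W=pix2w(C['a'],P,0.05)[:,:2]
f=lambda q:(M@np.array([[np.cos(q[2]),-np.sin(q[2])],[np.sin(q[2]),np.cos(q[2])]]).T+q[:2]-W).ravel()
r=least_squares(f,[.65,.06,0]); rest=r.x
if __name__=="__main__":
    print("rest",rest); print(f(rest).reshape(-1,2)*1e3)
G={}
for n,c,pts in [("6",'c',[(244,234),(217,149),(203,92)]),("14",'c',[(402,229),(363,152),(337,102)]),("24",'c',[(510,246),(521,161),(525,104)]),
   ("24d",'d',[(207,247),(200,162),(196,105)]),("38",'d',[(340,237),(363,152)])]:
    w=pix2w(C[c],pts,.013)[:,:2]; u=(w[1]-w[0])/np.linalg.norm(w[1]-w[0])
    mid=(w[0]+w[1])/2; G[n]=(mid+u*.020, np.arctan2(u[1],u[0]))   # grip point 75 from butt = 20 past handle mid
    if __name__=="__main__": print(n,"len",np.linalg.norm(w[1]-w[0]),np.linalg.norm(w[-1]-w[0]),G[n])
G["24"]=tuple((a+b)/2 for a,b in zip(G["24"],G.pop("24d")))
E
python3 meas.py; python3 - <<'E'
from meas import *
# overlay model & check with other views
for k in "abcd":
    im=cv2.imread(f"pics/w{k}.png")
    c,sn=np.cos(rest[2]),np.sin(rest[2]); A=np.array([[c,-sn],[sn,c]])
    for y in (-.1125,-.0375,.0375,.1125):
        for dy in (-.0265,.0265):
            l=[np.r_[A@[x,y+dy]+rest[:2],.05] for x in(-.014,.014)]
            p=w2pix(C[k],l).round().astype(int); cv2.line(im,tuple(map(int,p[0])),tuple(map(int,p[1])),(255,0,0),1)
        p=w2pix(C[k],np.r_[A@[.133,y]+rest[:2],.036])[0]; cv2.circle(im,tuple(map(int,p)),3,(255,0,255),1)
    for g,(m,yaw) in G.items():
        u=np.array([np.cos(yaw),np.sin(yaw)])
        p=w2pix(C[k],[np.r_[m-u*.075,.013],np.r_[m,.013],np.r_[m+u*.105,.013]]).round().astype(int)
        cv2.polylines(im,[p.reshape(-1,1,2)],False,(0,255,0),1); cv2.circle(im,tuple(map(int,p[1])),3,(0,0,255),1)
    cv2.imwrite(f"pics/o{k}.png",im)
t=np.vstack([cv2.imread("pics/oc.png")[:260],cv2.imread("pics/ob.png")[:180],cv2.imread("pics/od.png")[90:250]]);cv2.imwrite("pics/ov.png",t)
E
```

```text
rest [ 0.617   0.0659 -0.0997]
[[ 0.1569 -0.2901]
 [-0.4178  0.8908]
 [-0.2078  0.2429]
 [-0.2469  1.8711]
 [-0.347  -1.0074]
 [ 0.3629  1.2984]
 [ 0.1185 -1.3892]
 [ 0.9853  1.797 ]
 [ 0.0259 -3.4226]
 [-0.4301  0.009 ]]
6 len 0.11448048113618443 0.18192957758982325 (array([0.4461, 0.354 ]), np.float64(0.23079972757381859))
14 len 0.11474769878812942 0.18206086762972765 (array([0.4456, 0.1652]), np.float64(0.5011022599880703))
24 len 0.11487336609022027 0.18346499106469952 (array([ 0.4304, -0.0171]), np.float64(0.041738863333295524))
24d len 0.11422543524260226 0.18227556346508195 (array([ 0.4301, -0.0128]), np.float64(-0.015772156990938355))
38 len 0.11491716555722035 0.11491716555722035 (array([ 0.4434, -0.2071]), np.float64(-0.22826522741693075))
```

View pics/ov.png

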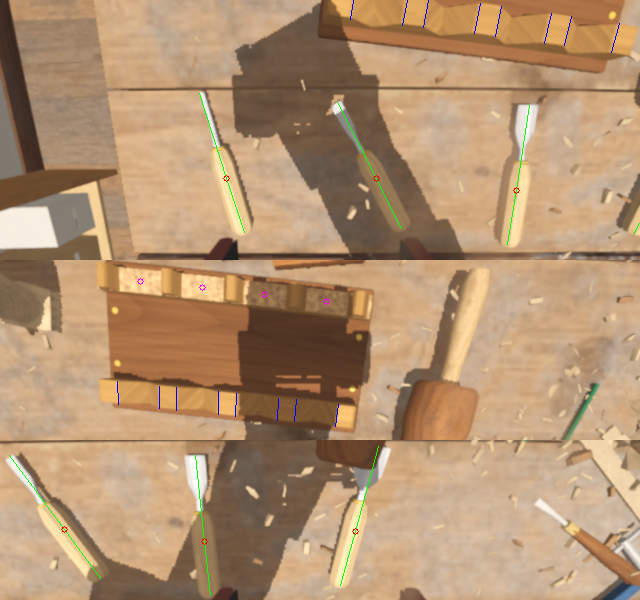

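```bash
python3 - <<'E'
from meas import *
s=cam("scene")
print("foot wa",pix2w(C['a'],[(243,40),(242,68),(176,80)],.01))
print("wa nose",pix2w(C['a'],[(222,20),(220,45)],.12))
print("scene",pix2w(s,[(213,205)],.12),pix2w(s,[(215,245),(190,266),(166,250)],.0))
print("mallet",pix2w(C['d'],[(318,105),(385,118),(350,110)],.04))
c,sn=np.cos(rest[2]),np.sin(rest[2]); A=np.array([[c,-sn],[sn,c]])
for y,n in zip((.1125,.0375,-.0375,-.1125),("6","14","24","38")):
    p=A@[.038,y]+rest[:2]; print(n,p)
    for z in (.032,.2): print(inverse_kinematics(np.r_[p,z],down(rest[2])))
    m,yw=G[n]; print(inverse_kinematics(np.r_[m,.003],down(yw)))
E
```

```text
foot wa [[0.7448 0.2949 0.01  ]
 [0.7113 0.2982 0.01  ]
 [0.6971 0.3867 0.01  ]]
wa nose [[0.7407 0.2906 0.12  ]
 [0.7186 0.2942 0.12  ]]
scene [[0.7056 0.2908 0.12  ]] [[0.7226 0.2891 0.    ]
 [0.7287 0.3635 0.    ]
 [0.8054 0.3525 0.    ]]
mallet [[ 0.5345 -0.1601  0.04  ]
 [ 0.5209 -0.235   0.04  ]
 [ 0.5293 -0.1956  0.04  ]]
6 [0.666  0.1741]
[ 0.2383  0.7465  1.564  -0.      0.8311  1.9088]
[ 0.2383  0.5392  1.4948 -0.      1.1077  1.9088]
[ 0.6499  0.6734  1.8493 -0.      0.6189  1.9899]
14 [0.6586 0.0994]
[ 0.132   0.7218  1.6197 -0.      0.8     1.8025]
[ 0.132   0.507   1.5499 -0.      1.0848  1.8025]
[ 0.3299  0.5985  2.0573 -0.      0.4858  1.3996]
24 [0.6511 0.0248]
[ 0.0198  0.7063  1.6551 -0.      0.7802  1.6903]
[ 0.0198  0.4863  1.5847 -0.      1.0706  1.6903]
[-0.0624  0.5685  2.1526 -0.      0.4205  1.4955]
38 [ 0.6436 -0.0498]
[-0.0957  0.6999  1.6696 -0.      0.7721  1.5748]
[-0.0957  0.4777  1.5991 -0.      1.0648  1.5748]
[-0.4613  0.6087  2.027  -0.      0.5059  1.3378]
```

```bash
cat > pp.py <<'E'
from meas import *
Y={"6":.1125,"14":.0375,"24":-.0375,"38":-.1125}
B=.008   # grip this far behind the origin
A=R.from_euler('z',rest[2]).as_matrix()[:2,:2]
def pick(n):
    m,yw=G[n]; u=np.array([np.cos(yw),np.sin(yw)]); p=m-B*u
    command_gripper(1.0)
    move_pose(np.r_[p,.12],down(yw)); movel(np.r_[p,.004],v=.12)
    command_gripper(0.0); w=get_grip_width()*88; print(n,"width mm",w,"force",get_finger_force())
    assert w>18
    if n=="38": movel(np.r_[p,.007],v=.03); p=p-.055*u; movel(np.r_[p,.007],v=.06)
    movel(np.r_[p,.19],v=.15)
def place(n):
    p=A@[.046-B,Y[n]]+rest[:2]
    move_pose(np.r_[p,.19],down(rest[2])); movel(np.r_[p,.055],v=.12); wait(.1)
    f=movel(np.r_[p,.031],v=.03,until_force=6); print("contact",f,"z",get_tcp_pos()[2],get_ft_force(),"width",get_grip_width()*88)
    command_gripper(0.55); movel(np.r_[p,.19],v=.15); print("t",get_time())
E
python3 - <<'E'
from pp import *
pick("24"); place("24")
move_pose((.58,.05,.3),down(0)); wait(.1); cv2.imwrite("pics/v1.png",read_camera("wrist")[:,:,::-1])
E
```

```text
24 width mm 25.705031872909192 force 29.99336074317398
contact True z 0.03399908040393303 [1.5831 2.9394 3.0215] width 25.644555512162068
t 17.0417
```

View pics/v1.png

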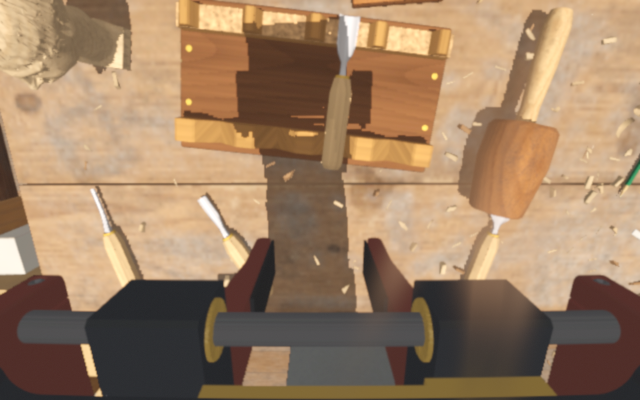

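The 24 mm gouge lies in the third notch, handle butt at (333,165), edge at (348,17). Check its pose numerically and carry on with the next.

```bash
python3 - <<'E'
from pp import *
c=cam("wrist"); w=pix2w(c,[(333,167),(344,75),(348,17)],.042)[:,:2]
print((w-rest[:2])@A, [np.arctan2(*(w[i]-w[0])[::-1])-rest[2] for i in (1,2)])
for n in ("38","14"): pick(n); place(n)
move_pose((.58,.05,.3),down(0)); wait(.1); cv2.imwrite("pics/v2.png",read_camera("wrist")[:,:,::-1]); print(get_time())
E
```

```text
[[-0.0279 -0.0395]
 [ 0.085  -0.0403]
 [ 0.1485 -0.0373]] [np.float64(-0.006420867501057026), np.float64(0.012624036203891464)]
38 width mm 25.512279582346196 force 30.00008143193554
contact True z 0.03398527145084582 [0.7955 2.7315 2.8163] width 25.766233715233227
t 29.5583
14 width mm 25.509547800106642 force 29.99976678576786
contact True z 0.03403636607420485 [-0.2061  2.705   2.1777] width 26.204051128367812
t 39.6667
40.45
```

View pics/v2.png

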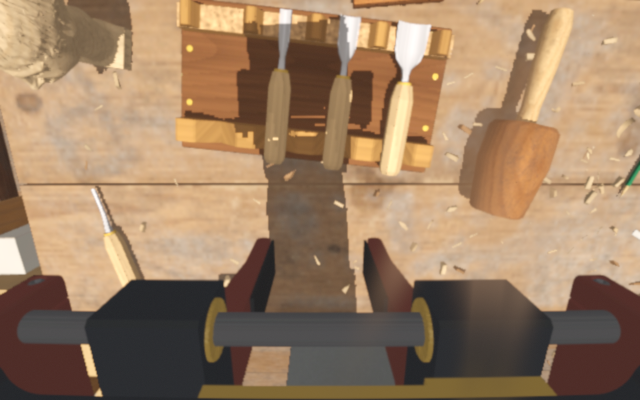

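The 14, 24 and 38 mm gouges are seated, with edges at (286,12), (349,17) and (413,25), and the mallet hasn't moved. Now the 6 mm, beside the carved head.

```bash
python3 - <<'E'
from pp import *
pick("6"); place("6")
move_pose((.58,.05,.3),down(0)); wait(.1); cv2.imwrite("pics/v3.png",read_camera("wrist")[:,:,::-1])
move_pose((.35,-.45,.3),down(-.9)); cv2.imwrite("pics/s3.png",cv2.resize(read_camera("scene")[100:290,130:450,::-1],(800,475),interpolation=cv2.INTER_CUBIC))
E
```

```text
6 width mm 25.799729692476767 force 29.990779138170183
contact True z 0.03403822704234996 [1.5418 2.5153 2.7811] width 25.551601222992243
t 51.025
```

View pics/v3.png

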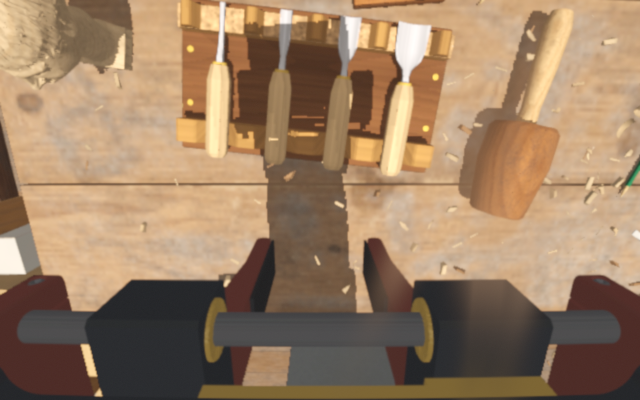

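View pics/s3.png

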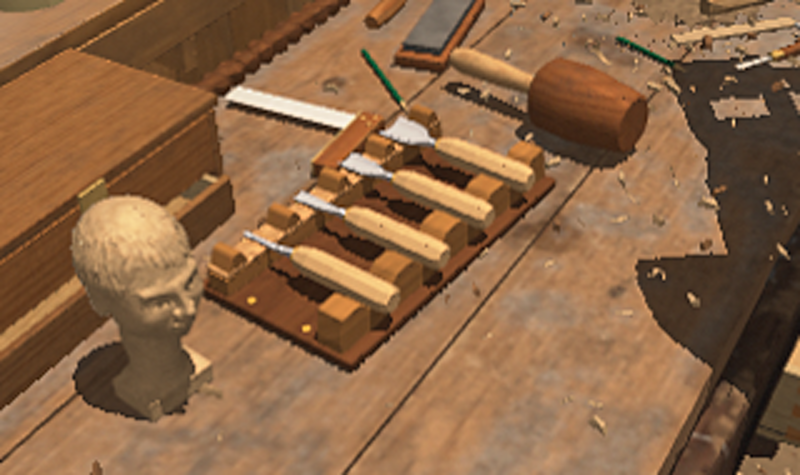

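All four handles sit in their notches with blades on the sill, in the right order. The head and the mallet are in place, so I'll hand it in.

```bash
python3 -c "
from station import *
wait(.3); print(job_done(), get_time())"
```

```text
the job is handed in; nothing more can be done
the job is handed in; nothing more can be done
```

The job is handed in: from the mallet's end the notches hold the 38, 24, 14 and 6 mm gouges, and in the last pictures all four look seated and level with the mallet and carved head unmoved; the judge's verdict wasn't shown.

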